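# Clamp the jamb block and hold the second hinge leaf in line

### The arm

A 6-joint arm with a two-finger parallel gripper is mounted at the origin on a cart in front of the work surface, level with it; the furniture and walls round the work are solid. World frame = base frame: x ahead of the robot, y to its left, z up, the work surface at z = 0. Lengths are in m, angles in rad, forces in N, time in s.
With the tool pointing down it reaches from about 0.35 to 0.975 m from the base axis. Payload 4.9 kg.
Tool frame: the origin (TCP) lies at the very end of the fingers, on their centre line; the grasp point (between the pads) lies 19 mm behind it (pinch_z is the distance from the TCP to the grasp point, in m); z points along the fingers, y is the line along which they close (so a half turn about z gives the same grasp; the last joint's range is limited). The gripper opens to 85 mm and grips with 20 to 120 N. Pads are 22 mm wide; open, the fingers measure 114 mm over their backs; the gripper's body (76 mm by 85 mm) begins 54 mm behind the grasp point. The pads swing forward as they close: fully open they stand 13 mm farther back than shut.
Start: joints at [-1.279, 0.053, 1.613, -0, 1.476, -0.119], TCP at [0.25, -0.573, 0.231] pointing down, gripper open.
Joint ranges: [-3.01, 3.01], [-1.01, 2.22], [0.06, 2.58], [-1.02, 4.17], [0.09, 2.62], [-3.14, 3.14]. Speed limits (rad/s): [2.57, 2.57, 3.14, 3.14, 3.14, 3.14].

### API

Orientations are given as a unit quaternion [w, x, y, z].
In Python, from plant import * gives the robot as it stands. The module is installed in compiled form; this text tells all that it offers.
- The arm moves only by the tool play_rows, never from a script. Its arguments are lists of equal length, an entry for each row: "linear": the shift along the world's x, y, z in m, a list of three; "turn": the turn about the world's z in degrees. A call has 1 to 8 rows; each row shifts and turns the commanded pose from where the row before left it; what a row does not reach is not made up. A row lasts 1/8 s, in which the tool goes at most 62.5 mm and 10.7 degrees, less where a joint would pass 70% of its speed; a pose out of reach is approached as far as the arm can. A call is refused whole if a number of a shift passes 0.0625 or a number of a turn 10.7, either way. A call with a gripper value outside its range is refused whole. "hand" is the finger opening in m, from 0 to 0.0854, set as the call begins (left out, the last holds). The fingers move at their own pace and stop on an object; the grip force is fixed at half the most. Time passes only in rows, so rows that do not move let the fingers close. It gives the time, the measured TCP pose, the force, the opening and the grip force at its end, in the units of the state.
- state(): the state, without advancing time (a new reading comes with each control period).
- grab_frame(name): name is "side" or "top"; returns the picture (420x560x3 uint8, red, green, blue); there is no depth.
- camera_info(name): a dict with "camera_matrix" (3x3 intrinsics, pixels), "distortion" ([k1, k2, p1, p2, k3] as OpenCV has them; the pictures are not rectified), "origin" and "attitude" of the camera in the world. Camera axes: x right, y down, z forward; pixel columns grow to the right and rows downward; lengths in m; the calibration is good to about 2 mm. A picture is of the moment at which its call begins. camera_info takes no time and is no camera call.
- job_done(): hands the job in; it is judged then, once.
Trained networks look in the newest picture that a camera, given by its name, has taken for a name from the list of things; names that differ only in an ending like _2 or _b are one class to them, and where a whole thing is asked for, a point or a joint stands for the part that bears it (a point fixed in the world has none). Each returns a list of dicts, best first, with "p" (0 to 1); they miss things now and then, are a little off and sometimes report something else, mostly with a low value. They report only what shows in the picture. A call takes as long as a camera call. They do not tell look-alikes from the thing itself.
- trace(camera, thing): "region" (420x560 bool, what is visible of it) and "location" ([column, row] in pixels, amid what is visible of it).
The state is a dict: "time": time; "joint_pos": joint angles; "joint_vel": joint speeds; "joint_efforts": joint torques, N m; "tool_pos": TCP position; "tool_rot": TCP orientation; "contact_force": force on the tool from outside, world axes, zero at the start; "ft_torque": the same for the moment, N m; "gripper_width": opening from 0.0 (shut) to 1.0 (fully open); "grasp_force": force on a finger pad.
Only numpy, scipy, OpenCV 4.12 (cv2) and the standard library are available. Lean on these libraries where they do the work, as an engineer would, in place of code of your own. Each camera call takes 0.05 s, during which the arm holds its last target. There are 200 camera calls.

### The job

Crank the vise shut so its jaw clamps the wooden block firmly, then pick up the loose hinge leaf and bring it level to the leaf on the block so that their knuckles interleave and the pin holes line up along one axis. Finish while holding the leaf there, ready for a colleague to push the pin in: do not let go of it. Leave the brass pin, the orange flux bottle and the screwdriver where they are.

Things in the scene. Friction and masses are not known exactly. Their poses are not given: they have to be found in the camera images.
- vise: Small blue bench vise, bolted down, bed 70 x 165 x 20 mm. Origin: on the bench under the centre of the jaw opening; z up. Its y axis runs along the vise screw from the crank (-y end) towards the fixed jaw, whose face is at y = +30 mm. Jaw tops at 60 mm. Only the turning crank knob (up to 98 mm) and the block between the jaws stand higher.
- jaw: The vise's sliding jaw, 60 x 20 x 38 mm, steel-faced; slides along the vise's y towards the fixed jaw as the crank turns, 4.5 mm per radian. With the crank at 0 its face is 64 mm from the fixed jaw's face (the block is 56 mm wide, so the jaws take hold of it at about 1.78 rad). Origin coincides with the vise's origin when the crank is at 0.
- crank (a joint): Turn of the vise crank, 0 to 2.7 rad, growing as the vise closes (clockwise seen from its end). At 0 the arm points to the vise's -x, raised 0.35 rad above level; the knob then goes up and over to +x. 5 N on the knob turns it (friction 0.2 N m) until the jaws take hold at about 1.78 rad and it goes stiff within 0.05 rad; 10 to 15 N then clamps firmly, and the screw holds when let go.
- crank_axis (a point): Fixed point on the crank's axis of turning (the axis is the vise's y), level with the middle of the knob's length, 45 mm above the bench. Axes as the vise's.
- crank_grip (a point): Middle of the black crank knob: a freely spinning grip 16 mm in diameter and 36 mm long, lying along the vise's y, its centre line 45 mm from the crank's axis. The crank arm is beside it, 18 mm towards the vise; from above it can be pinched across the vise's x. The axes turn with the crank.
- jamb: Light wooden block 44 x 56 x 65 mm (x, y, z) standing loosely on the vise bed between the jaws (underside 20 mm above the bench), with a steel hinge leaf screwed on its top. Origin: centre of its underside; its -x side has the knuckles, facing the robot. It shifts by a few mm and squares up as the vise closes.
- jamb_axis (a point): Centre of the pin-hole axis of the leaf on the block: 93 mm above the bench, 34 mm in front (-x) of the block's centre. The hole axis is this frame's y. Three knuckles, 16 mm in diameter with 8 mm holes, each 9 mm long along y, centred at y = -23.2, 0 and +23.2 mm; between them two gaps of about 14 mm. The plate (10 mm thick, 56 mm along y) begins 9.5 mm behind the axis and lies on the block's top, 85 mm above the bench, flush with the bottom of the knuckles.
- hinge_leaf: The loose steel hinge leaf, 0.12 kg, lying flat on the bench. Origin: underside, at the plate's centre. x points to its knuckles. In place it is level, knuckles pointing to the block, underside 85 mm above the bench.
- leaf_mid (a point): Centre of the loose leaf's plate, 40 x 56 x 10 mm (x, y, z), halfway up, 5 mm above the bench when lying flat; x points to the knuckles. It is gripped across its two ends, 56 mm apart along y.
- leaf_axis (a point): Centre of the loose leaf's pin-hole axis (along y): 29.5 mm ahead (+x) of leaf_mid and 3 mm above it. Two knuckles 16 mm in diameter with 8 mm holes, each 10 mm long, centred at y = -11.5 and +11.5 mm, their bottoms flush with the plate's underside; they fit in the gaps between the block's three knuckles with 2 mm to spare on each side. When leaf_axis meets jamb_axis the holes are in line; the parts touch and stop 1.5 mm beyond that.
- hinge_pin: Brass hinge pin, 7 mm diameter, 66 mm long with a square head, lying on the bench; origin near its head. To be left alone.
- flux_bottle: Small orange bottle with black cap, 30 mm diameter, 58 mm tall; origin in its underside. To be left alone.
- screwdriver: Red-handled screwdriver, 205 mm long, 28 mm thick, lying on the bench. To be left alone.
Things that resemble listed ones, but are neither listed nor needed, are in the scene too. Of the things that look like the hinge_leaf, the largest one is meant.

How it is judged:
By the outcome, as a careful person would: the job done as asked, in the order asked, and still so for the second after the job is handed in, while the arm keeps its last pose, push and grip.
It also fails if it takes over 59 s, if anything falls off the work surface, if the arm or the gripper's body presses on something with over 40 N, if the wrist force passes 120 N, or if a joint passes its speed limit or range.

## Working session

There is one attempt and no reset: what is moved stays moved. The work goes in short steps, Python scripts to look and compute and a tool call to move; the robot and the scene stay as the last step left them, time stands still between calls to the robot, and variables do not carry over. Pictures are saved under pics/ and viewed, at most 10 in all, crops included, and the job is handed in when it is done.

Besides the shell and the picture viewer there is one more tool, called after ">>>" by a JSON object that holds its "name" and its "arguments", one argument or row to a line. play_rows: Moves the arm, as the interface text tells. Its arguments: {"type":"object","properties":{"linear":{"type":"array","items":{"type":"array","items":{"type":"number"}}},"turn":{"type":"array","items":{"type":"number"}},"hand":{"type":"number"}},"required":["linear","turn"]}

```bash
mkdir -p pics
cat > h.py <<'E'
from plant import *
import numpy as np, cv2
from scipy.spatial.transform import Rotation as R
def cam(n):
    c=camera_info(n); K=np.array(c["camera_matrix"],float); d=np.array(c["distortion"],float)
    a=np.array(c["attitude"],float)
    Rm=a if a.shape==(3,3) else R.from_quat(a,scalar_first=True).as_matrix()
    return K,d,np.array(c["origin"],float),Rm
def ray(n,px):
    K,d,o,Rm=cam(n); u=cv2.undistortPoints(np.array(px,float).reshape(-1,1,2),K,d).reshape(-1,2)
    return o,(Rm@np.c_[u,np.ones(len(u))].T).T
def onz(n,px,z):
    o,r=ray(n,px); return o+r*((z-o[2])/r[:,2])[:,None]
def proj(n,P):
    K,d,o,Rm=cam(n); return cv2.projectPoints(np.array(P,float).reshape(-1,1,3),cv2.Rodrigues(Rm.T)[0],-Rm.T@o,K,d)[0].reshape(-1,2)
def tri(pa,pb):
    (o1,r1),(o2,r2)=ray("top",pa),ray("side",pb); r1=r1[0];r2=r2[0]
    s=np.linalg.lstsq(np.c_[r1,-r2],o2-o1,rcond=None)[0]; a=o1+s[0]*r1;b=o2+s[1]*r2
    return (a+b)/2,np.linalg.norm(a-b)
def save(n,f,box=None,k=1):
    im=grab_frame(n)
    if box: im=im[box[1]:box[3],box[0]:box[2]]
    cv2.imwrite("pics/"+f,cv2.resize(im[:,:,::-1],None,fx=k,fy=k,interpolation=cv2.INTER_CUBIC))
E
python3 - <<'E'
from h import *
np.set_printoptions(precision=4,suppress=True)
for n in("top","side"):
    save(n,n+"0.png"); c=cam(n); print(n,c[2],c[3].tolist(),c[0][0,0])
    for t in("hinge_leaf","crank_grip","jamb","jaw","vise","hinge_pin","flux_bottle"):
        for r in trace(n,t)[:4]:
            m=r["region"].astype(np.uint8); print(t,round(r["p"],2),np.round(r["location"],1),m.sum(),cv2.minAreaRect(cv2.findNonZero(m)) if m.any() else "")
print(state()["contact_force"],state()["tool_rot"])
E
```

```text
top [0.3833 0.0684 1.2789] [[-0.02377698633957214, -0.9898654393858255, 0.14000381005570833], [-0.9995526297137889, 0.020997165431763005, -0.021299283464019124], [0.01814374142389772, -0.14044760928309968, -0.9899218523165377]] 469.0510802957199
hinge_leaf 0.79 [229.9 228.6] 320 ((229.0882568359375, 227.35293579101562), (19.160314559936523, 19.887920379638672), 75.96376037597656)
hinge_leaf 0.55 [269.5 226.1] 161 ((270.5577087402344, 224.28846740722656), (12.943665504455566, 14.31647777557373), 78.69007110595703)
hinge_leaf 0.48 [184.3 223.6] 182 ((184.0, 223.0), (14.0, 14.0), 90.0)
crank_grip 0.48 [388.  246.1] 124 ((388.2499694824219, 241.75001525878906), (25.455841064453125, 12.020814895629883), 45.0)
jamb 0.97 [348.4 231.8] 511 ((346.3492126464844, 230.71385192871094), (24.62868881225586, 23.463817596435547), 3.1798300743103027)
jamb 0.27 [362.9 230.1] 231 ((365.5, 230.0), (24.0, 15.0), 90.0)
jaw 0.7 [362.1 230.5] 201 ((366.0, 230.5), (23.0, 14.0), 90.0)
vise 0.78 [362.9 233.7] 1257 ((359.88067626953125, 231.5980987548828), (82.85055541992188, 27.479293823242188), 5.5721974372863
[... 1171 characters left out ...]
5, 172.968017578125), (33.33040237426758, 73.17509460449219), 34.695152282714844)
jamb 0.75 [311.1 166.7] 567 ((312.5, 166.0), (25.61444854736328, 32.57146072387695), 18.434947967529297)
jaw 0.57 [324.3 168.5] 75 ((324.5, 171.0), (14.0, 5.0), 90.0)
vise 0.92 [310.9 186.4] 1065 ((315.5384521484375, 172.6923065185547), (32.72731018066406, 72.66572570800781), 33.6900634765625)
vise 0.74 [268.5 259. ] 524 ((267.5, 261.0), (20.0, 29.0), 90.0)
hinge_pin 0.63 [274.1 353.5] 142 ((275.7270812988281, 356.1696472167969), (5.323666095733643, 36.876121520996094), 13.134021759033203)
flux_bottle 0.73 [196.3 225.1] 310 ((197.0, 226.0), (26.0, 14.0), 90.0)
[-0.368   0.0211  0.3768] [0.    0.979 0.204 0.   ]
```

View pics/top0.png

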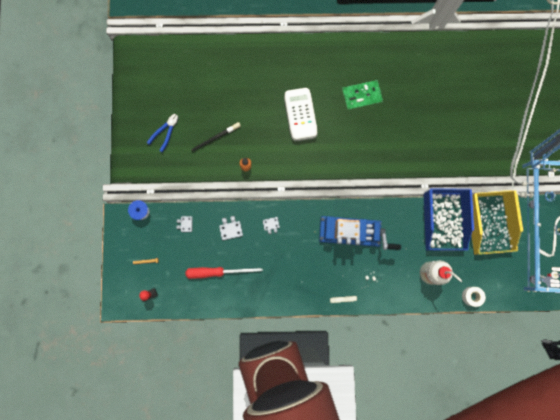

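View pics/side0.png

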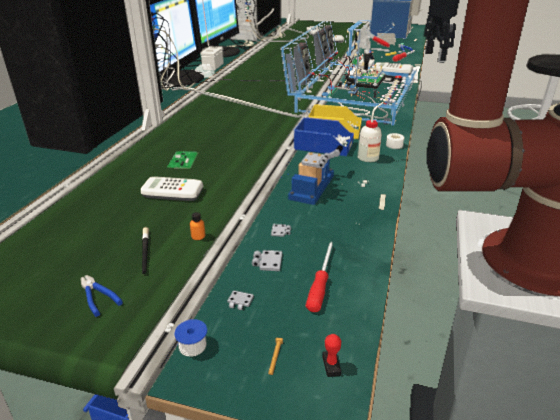

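The top view shows leaf look-alikes at (185,224), (231,229) and (271,225). The middle one looks largest, with mask area 320 px against 182 and 161, so it fits. The vise is at (350,232), with its knob at (393,246). I'll confirm with an enlarged crop.

Run:
```python
from h import *
np.set_printoptions(precision=4,suppress=True)
im=grab_frame("top")
f=lambda b:cv2.resize(im[b[1]:b[3],b[0]:b[2],::-1],None,fx=6,fy=6,interpolation=cv2.INTER_CUBIC)
cv2.imwrite("pics/crop1.png",np.vstack([f((170,205,290,255)),f((305,205,425,255))]))
print("leaf",onz("top",[[229.9,228.6],[230,228]],.01), onz("side",[[267,260]],.01))
print("knob",tri([393,246],[337,151]),onz("top",[[393,246]],.06)); print("jambtop",onz("top",[[348.4,231.8]],.09))
for z in(0,.1):print(onz("top",[[0,0]],z)-onz("top",[[1,0]],z))
```

```text
leaf [[0.5222 0.1617 0.01  ]
 [0.5239 0.1614 0.01  ]] [[0.5214 0.169  0.01  ]]
knob (array([ 0.462 , -0.2656,  0.0622]), np.float64(0.0005042901642283704)) [[ 0.4619 -0.2663  0.06  ]]
jambtop [[ 0.4987 -0.1461  0.09  ]]
[[0.     0.0028 0.    ]]
[[0.     0.0026 0.    ]]
```

View pics/crop1.png

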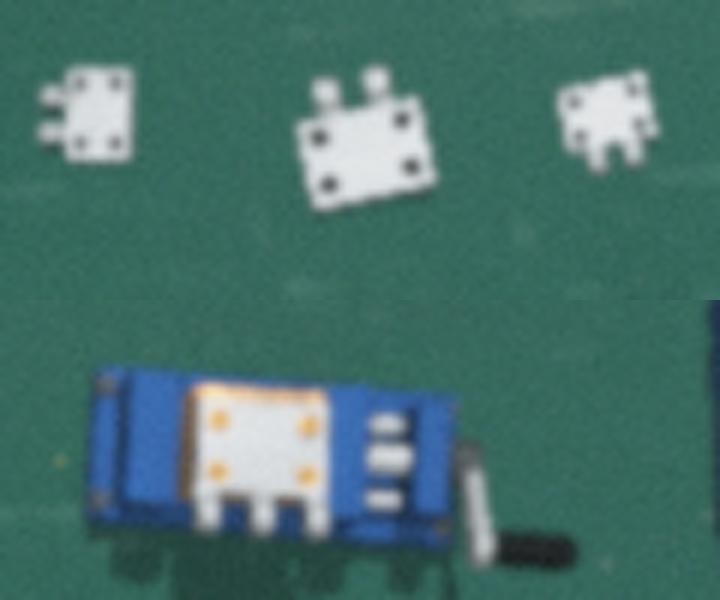

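The crop confirms that the middle leaf, px (231,230), is the largest, with its knuckles pointing away from the robot. The vise is yawed about −4.6°, and its knob is at px (394.5,246.7). I'll move above the knob now.

>>> {"name": "play_rows", "arguments": {
  "linear": [
    [0.026,0.038,0],
    [0.026,0.038,0],
    [0.026,0.038,0],
    [0.026,0.038,0],
    [0.026,0.038,0],
    [0.027,0.038,0],
    [0.027,0.038,0],
    [0.027,0.037,0]
  ],
  "turn": [7.8,7.8,7.8,7.7,7.7,7.7,7.7,7.7],
  "hand": 0.05
}}

```text
time: 1.85
tool_pos: [0.4614, -0.2687, 0.2316]
tool_rot: [0.0, 0.733, 0.68, 0.0]
contact_force: [0.3, -0.3, -0.3]
gripper_width: 0.584
grasp_force: 0.0
```

Run:
```python
from h import *
np.set_printoptions(precision=4,suppress=True)
px=lambda a,o:np.array(a,float)/6+o
L=onz("top",px([[298,122],[415,97],[435,185],[315,210]],[170-.5+.08,205-.5+.08]),.01)[:,:2]
print("leaf corners",L,"mid",L.mean(0)); 
d=(L[0]-L[1])+(L[3]-L[2]); e=(L[0]-L[3])+(L[1]-L[2]); print("yaw from y",np.degrees(np.arctan2(d[1],d[0]))-90,"from x",np.degrees(np.arctan2(e[1],e[0])),np.linalg.norm(d)/2,np.linalg.norm(e)/2)
o=[304.58,154.58] # second crop offset (row -50)
o=[304.58,205-50-.42]
V=onz("top",px([[110,367],[455,395],[92,522],[445,545]],o),.02)[:,:2]; 
for a,b in((0,1),(2,3)): d=V[a]-V[b]; print("vise yaw",np.degrees(np.arctan2(d[1],d[0]))-90,np.linalg.norm(d))
K=onz("top",px([[207,515],[262,516],[318,516]],o),.097)[:,:2]; print("knuckles",K)
J=onz("top",px([[195,392],[328,392],[327,505],[192,497]],o),.095)[:,:2]; print("jamb plate",J,J.mean(0))
print("knob ends",onz("top",px([[498,549],[577,552]],o),.060))
s=state();print(s["time"],s["tool_pos"],s["tool_rot"],s["joint_pos"])
save("side","side1.png",(240,60,460,225),3.6)
```

```text
leaf corners [[0.5329 0.1904]
 [0.5432 0.1374]
 [0.503  0.1289]
 [0.4929 0.1831]] mid [0.518 0.16 ]
yaw from y 10.756433490780253 from x 11.157050634302061 0.05456127027764989 0.04094357757426309
vise yaw -5.901354466378621 0.15659693055936333
vise yaw -4.992046587070973 0.15886077284398886
knuckles [[ 0.4767 -0.1202]
 [ 0.4757 -0.1434]
 [ 0.4752 -0.167 ]]
jamb plate [[ 0.5293 -0.1176]
 [ 0.528  -0.1743]
 [ 0.4799 -0.1715]
 [ 0.4846 -0.1144]] [ 0.5055 -0.1445]
knob ends [[ 0.462  -0.2521  0.06  ]
 [ 0.46   -0.2864  0.06  ]]
1.85 [ 0.4614 -0.2687  0.2316] [0.0003 0.7332 0.68   0.0001] [-0.6668 -0.1673  1.8235 -0.      1.4847 -0.5916]
```

View pics/side1.png

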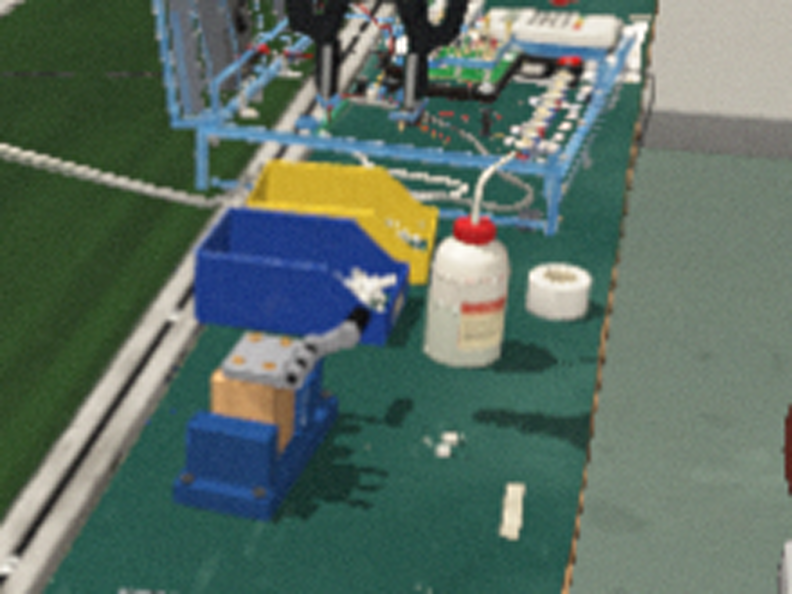

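Side view: the gripper is above the knob. The knob, about (360,318) in the crop, sticks out toward the robot and the way down is clear. Going down and pinching it.

>>> {"name": "play_rows", "arguments": {
  "linear": [
    [0,-0.001,-0.05],
    [0,-0.001,-0.05],
    [0,0,-0.05],
    [0,0,-0.04],
    [0,0,0],
    [0,0,0],
    [0,0,0],
    [0,0,0]
  ],
  "turn": [0,0,0,0,0,0,0,0]
}}

```text
time: 2.9
tool_pos: [0.4617, -0.2729, 0.0433]
tool_rot: [0.002, 0.735, 0.678, 0.0]
contact_force: [-0.2, -0.1, 0.5]
gripper_width: 0.584
grasp_force: 0.0
```

>>> {"name": "play_rows", "arguments": {
  "linear": [
    [0,0,0],
    [0,0,0],
    [0,0,0],
    [0,0,0],
    [0,0,0],
    [0,0,0]
  ],
  "turn": [0,0,0,0,0,0],
  "hand": 0
}}

```text
time: 3.65
tool_pos: [0.4593, -0.2721, 0.0414]
tool_rot: [-0.001, 0.735, 0.678, -0.001]
contact_force: [-6.3, -0.7, 3.4]
gripper_width: 0.172
grasp_force: 58.3
```

>>> {"name": "play_rows", "arguments": {
  "linear": [
    [0.0019,-0.0002,0.0044],
    [0.0023,-0.0002,0.0042],
    [0.0028,-0.0002,0.0039],
    [0.0031,-0.0003,0.0036],
    [0.0035,-0.0003,0.0032],
    [0.0038,-0.0003,0.0028],
    [0.0041,-0.0004,0.0024],
    [0.0043,-0.0004,0.002]
  ],
  "turn": [0,0,0,0,0,0,0,0]
}}

```text
time: 4.65
tool_pos: [0.4828, -0.2738, 0.0602]
tool_rot: [-0.003, 0.735, 0.678, -0.002]
contact_force: [5.3, -15.2, -38.0]
gripper_width: 0.169
grasp_force: 58.8
```

>>> {"name": "play_rows", "arguments": {
  "linear": [
    [0.0005,0.001,-0.005],
    [0,0,0],
    [0,0,0]
  ],
  "turn": [0,0,0]
}}

```text
time: 5.03
tool_pos: [0.4848, -0.2743, 0.06]
tool_rot: [-0.001, 0.735, 0.678, -0.002]
contact_force: [-0.6, -11.0, -15.8]
gripper_width: 0.169
grasp_force: 60.5
```

Run:
```python
from h import *
im=np.hstack([cv2.resize(grab_frame(n)[b[1]:b[3],b[0]:b[2],::-1],(400,400),interpolation=cv2.INTER_CUBIC) for n,b in(("side",(280,110,360,190)),("top",(330,190,410,270)))])
cv2.imwrite("pics/m2.png",im)
```

```text
(no output)
```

View pics/m2.png

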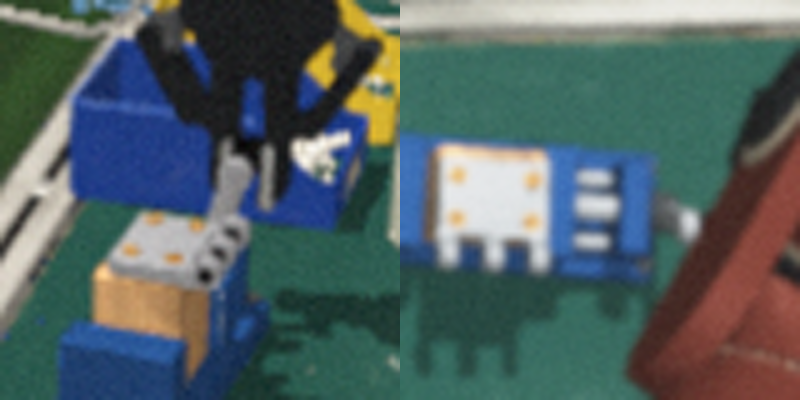

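Crank arm end is at about (690,222) in the crop, so it's nearly upright. I'll carry on along the arc.

>>> {"name": "play_rows", "arguments": {
  "linear": [
    [0.0044,-0.0004,-0.001],
    [0.0045,-0.0004,0.0005],
    [0.0045,-0.0004,0],
    [0.0045,-0.0004,-0.0003],
    [0,0,0]
  ],
  "turn": [0,0,0,0,0]
}}

```text
time: 5.75
tool_pos: [0.5029, -0.2762, 0.0607]
tool_rot: [-0.001, 0.735, 0.678, -0.002]
contact_force: [-5.4, -8.7, -7.0]
gripper_width: 0.167
grasp_force: 61.1
```

>>> {"name": "play_rows", "arguments": {
  "linear": [
    [0.0044,-0.0004,-0.001],
    [0.0043,-0.0004,-0.0012],
    [0.0041,-0.0004,-0.0017],
    [0.002,-0.0002,-0.001],
    [0,0,0]
  ],
  "turn": [0,0,0,0,0]
}}

```text
time: 6.38
tool_pos: [0.5172, -0.2776, 0.0558]
tool_rot: [-0.001, 0.735, 0.678, -0.003]
contact_force: [-7.3, -8.3, -5.3]
gripper_width: 0.169
grasp_force: 61.3
```

>>> {"name": "play_rows", "arguments": {
  "linear": [
    [0.0034,-0.0003,-0.0019],
    [0.0016,-0.0002,-0.001],
    [0,0,0]
  ],
  "turn": [0,0,0]
}}

```text
time: 6.75
tool_pos: [0.5214, -0.2781, 0.0531]
tool_rot: [-0.002, 0.735, 0.679, -0.003]
contact_force: [-10.4, -7.0, -2.4]
gripper_width: 0.168
grasp_force: 61.5
```

>>> {"name": "play_rows", "arguments": {
  "linear": [
    [0.0017,-0.0001,-0.0011],
    [0.0017,-0.0001,-0.0011],
    [0,0,0],
    [0,0,0]
  ],
  "turn": [0,0,0,0]
}}

```text
time: 7.25
tool_pos: [0.5236, -0.2783, 0.0514]
tool_rot: [-0.003, 0.734, 0.679, -0.004]
contact_force: [-16.1, -6.4, 3.3]
gripper_width: 0.169
grasp_force: 62.0
```

>>> {"name": "play_rows", "arguments": {
  "linear": [
    [0.0013,-0.0001,-0.0009],
    [0,0,0],
    [0,0,0],
    [0,0,0]
  ],
  "turn": [0,0,0,0]
}}

```text
time: 7.75
tool_pos: [0.5244, -0.2784, 0.0507]
tool_rot: [-0.004, 0.734, 0.679, -0.005]
contact_force: [-17.8, -5.6, 5.5]
gripper_width: 0.163
grasp_force: 62.2
```

The crank has gone stiff at about 17 N, so the block is clamped. I'll release, lift, and go over the leaf.

>>> {"name": "play_rows", "arguments": {
  "linear": [
    [-0.002,0,0],
    [0,0,0],
    [0,0,0],
    [0,0,0],
    [0,0,0.03],
    [0,0,0.04],
    [0,0,0.05],
    [0,0,0]
  ],
  "turn": [0,0,0,0,0,0,0,0],
  "hand": 0.06
}}

```text
time: 8.75
tool_pos: [0.5303, -0.2788, 0.1774]
tool_rot: [0.005, 0.735, 0.679, 0.001]
contact_force: [-0.2, -0.8, 0.5]
gripper_width: 0.7
grasp_force: 0.0
```

>>> {"name": "play_rows", "arguments": {
  "linear": [
    [-0.001,0.055,0],
    [-0.001,0.055,0],
    [-0.001,0.055,0],
    [-0.001,0.055,0],
    [-0.001,0.055,0],
    [-0.001,0.055,0],
    [-0.001,0.055,0],
    [0,0.053,0]
  ],
  "turn": [-9.3,-9.3,-9.3,-9.3,-9.3,-9.3,-9.3,-9.3],
  "hand": 0.085
}}

```text
time: 9.75
tool_pos: [0.5194, 0.1629, 0.1701]
tool_rot: [-0.0, 0.996, 0.094, -0.001]
contact_force: [1.2, -0.8, -1.5]
gripper_width: 0.996
grasp_force: 0.0
```

Run:
```python
from h import *
np.set_printoptions(precision=4,suppress=True)
s=state();q=s["tool_rot"];print(s["time"],s["tool_pos"],q,"tool y deg",np.degrees(2*np.arctan2(q[2],q[1]))-90,s["joint_pos"],s["contact_force"],s["gripper_width"])
im=np.hstack([cv2.resize(grab_frame(n)[b[1]:b[3],b[0]:b[2],::-1],None,fx=5,fy=5,interpolation=cv2.INTER_CUBIC) for n,b in(("side",(220,200,300,320)),("top",(325,180,405,300)))])
cv2.imwrite("pics/m3.png",im)
```

```text
9.75 [0.5194 0.1629 0.1701] [-0.      0.9956  0.0938 -0.0006] tool y deg -79.23807660066146 [ 0.1672 -0.0936  1.8609  0.0001  1.3754  1.5501] [ 1.166  -0.8329 -1.4624] 0.9959225949653039
```

View pics/m3.png

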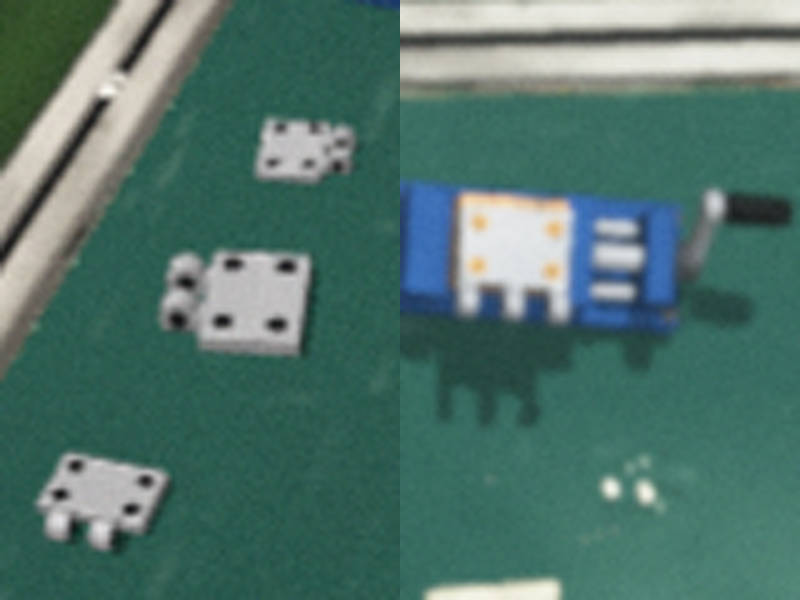

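Side crop: the leaf plate has corners at (218,252), (312,256), (300,346) and (200,342), undisturbed. Top crop: the crank is over to +x, and the jamb knuckles are at about (467,300), (513,303) and (559,307).

Run:
```python
from h import *
np.set_printoptions(precision=4,suppress=True)
p=lambda a,o:np.array(a,float)/5+np.array(o)-.4
L=onz("side",p([[218,252],[312,256],[300,346],[200,342]],[220,200]),.01)[:,:2]
print("leaf side",L,L.mean(0)); d=L[3]-L[0]+L[2]-L[1];e=L[0]-L[1]+L[3]-L[2]
print(np.degrees(np.arctan2(d[1],d[0]))-90,np.degrees(np.arctan2(e[1],e[0])),np.linalg.norm(d)/2,np.linalg.norm(e)/2)
o=[325-80,180]
print("knuckles",onz("top",p([[467,300],[513,303],[559,307]],o),.097))
for n in("top","side"):
    for r in trace(n,"jamb")[:1]:
        m=r["region"].astype(np.uint8);print(n,r["p"],r["location"],cv2.minAreaRect(cv2.findNonZero(m)))
    im=grab_frame(n); cv2.imwrite(f"pics/raw_{n}3.png",im[:,:,::-1])
```

```text
leaf side [[0.539  0.1395]
 [0.5008 0.1313]
 [0.4893 0.1885]
 [0.5278 0.197 ]] [0.5142 0.1641]
11.257558757482784 12.333280953992753 0.058504274573362144 0.03926206681120432
knuckles [[ 0.4788 -0.1175  0.097 ]
 [ 0.4768 -0.1408  0.097 ]
 [ 0.4742 -0.164   0.097 ]]
top 0.93 [343.5, 230.5] ((346.5, 231.0), (24.0, 23.0), 90.0)
side 0.85 [309.5, 167.4] ((312.5849609375, 164.9305877685547), (25.516868591308594, 30.334213256835938), 19.798877716064453)
```

>>> {"name": "play_rows", "arguments": {
  "linear": [
    [-0.003,0,-0.05],
    [0,0,-0.05],
    [0,0,-0.04],
    [0,0,-0.016],
    [0,0,0],
    [0,0,0]
  ],
  "turn": [0.4,0,0,0,0,0],
  "hand": 0.067
}}

```text
time: 10.8
tool_pos: [0.5191, 0.1609, 0.0172]
tool_rot: [-0.0, 0.995, 0.099, 0.002]
contact_force: [-0.2, 0.5, -0.0]
gripper_width: 0.789
grasp_force: 0.0
```

>>> {"name": "play_rows", "arguments": {
  "linear": [
    [0,0,-0.003],
    [0,0,-0.003],
    [0,0,-0.001],
    [0,0,0],
    [0,0,0]
  ],
  "turn": [0,0,0,0,0]
}}

```text
time: 11.42
tool_pos: [0.5173, 0.1609, 0.0081]
tool_rot: [0.0, 0.995, 0.1, 0.0]
contact_force: [-0.1, -0.5, 0.1]
gripper_width: 0.784
grasp_force: 0.0
```

>>> {"name": "play_rows", "arguments": {
  "linear": [
    [0,0,-0.002],
    [0,0,-0.002],
    [0,0,-0.001],
    [0,0,0],
    [0,0,0]
  ],
  "turn": [0,0,0,0,0]
}}

```text
time: 12.05
tool_pos: [0.5173, 0.1609, 0.0031]
tool_rot: [-0.0, 0.995, 0.1, 0.0]
contact_force: [-0.6, 0.3, -0.3]
gripper_width: 0.784
grasp_force: 0.0
```

Run:
```python
from h import *
s=state();print(s["tool_pos"],s["contact_force"])
save("side","grasp.png",(200,190,320,310),5)
```

```text
[0.51729763 0.16091921 0.00310156] [-0.55345191  0.28951689 -0.32341259]
```

View pics/grasp.png

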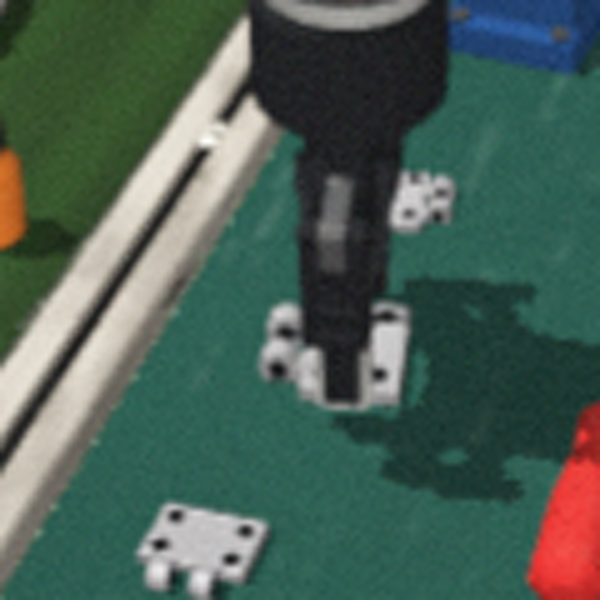

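Near fingertip is at about (342,402), centred on the plate's near end, with no contact yet. A little lower.

>>> {"name": "play_rows", "arguments": {
  "linear": [
    [0,0,-0.002],
    [0,0,-0.002],
    [0,0,0]
  ],
  "turn": [0,0,0]
}}

```text
time: 12.48
tool_pos: [0.517, 0.1609, -0.0012]
tool_rot: [0.0, 0.995, 0.1, -0.0]
contact_force: [-0.5, 0.6, 0.3]
gripper_width: 0.784
grasp_force: 0.0
```

>>> {"name": "play_rows", "arguments": {
  "linear": [
    [0,0,-0.002],
    [0,0,0],
    [0,0,0]
  ],
  "turn": [0,0,0]
}}

```text
time: 12.85
tool_pos: [0.5173, 0.1609, -0.0029]
tool_rot: [0.0, 0.995, 0.1, 0.0]
contact_force: [0.6, 0.6, 0.5]
gripper_width: 0.784
grasp_force: 0.0
```

>>> {"name": "play_rows", "arguments": {
  "linear": [
    [0,0,-0.0015],
    [0,0,-0.001],
    [0,0,0]
  ],
  "turn": [0,0,0]
}}

```text
time: 13.22
tool_pos: [0.5171, 0.1609, -0.0056]
tool_rot: [0.0, 0.995, 0.1, -0.0]
contact_force: [-0.1, -0.4, -0.2]
gripper_width: 0.782
grasp_force: 0.0
```

>>> {"name": "play_rows", "arguments": {
  "linear": [
    [0,0,0],
    [0,0,0],
    [0,0,0],
    [0,0,0],
    [0,0,0]
  ],
  "turn": [0,0,0,0,0],
  "hand": 0.045
}}

```text
time: 13.85
tool_pos: [0.5187, 0.1612, -0.0036]
tool_rot: [-0.0, 0.995, 0.1, 0.001]
contact_force: [-1.3, -0.7, 7.2]
gripper_width: 0.637
grasp_force: 67.1
```

Gripped. Lifting.

>>> {"name": "play_rows", "arguments": {
  "linear": [
    [0,0,0.01],
    [0,0,0.03],
    [0,0,0.04],
    [0,0,0.04],
    [0,0,0]
  ],
  "turn": [0,0,0,0,0]
}}

```text
time: 14.48
tool_pos: [0.52, 0.1614, 0.1191]
tool_rot: [-0.0, 0.995, 0.1, 0.004]
contact_force: [-0.2, -1.2, -2.2]
gripper_width: 0.637
grasp_force: 63.6
```

>>> {"name": "play_rows", "arguments": {
  "linear": [
    [-0.0139,-0.037,0],
    [-0.0139,-0.037,0],
    [-0.0139,-0.037,0],
    [-0.0139,-0.037,0],
    [-0.0139,-0.037,0],
    [-0.0139,-0.037,0],
    [-0.0139,-0.037,0],
    [-0.0139,-0.037,0]
  ],
  "turn": [-2.1,-2.1,-2.1,-2.1,-2.1,-2.1,-2.1,-2.1]
}}

```text
time: 15.48
tool_pos: [0.4044, -0.1356, 0.113]
tool_rot: [-0.001, 0.999, -0.047, -0.001]
contact_force: [-0.9, -0.2, -1.1]
gripper_width: 0.636
grasp_force: 63.6
```

>>> {"name": "play_rows", "arguments": {
  "linear": [
    [0,0,-0.015],
    [0,0,-0.007],
    [0,0,0],
    [0,0,0]
  ],
  "turn": [0,0,0,0]
}}

```text
time: 15.98
tool_pos: [0.4063, -0.1343, 0.0925]
tool_rot: [-0.0, 0.999, -0.046, -0.0]
contact_force: [-0.7, -0.4, -1.1]
gripper_width: 0.638
grasp_force: 63.7
```

Run:
```python
from h import *
np.set_printoptions(precision=4,suppress=True)
s=state();q=s["tool_rot"];print(s["time"],s["tool_pos"],q,"leaf yaw",np.degrees(2*np.arctan2(q[2],q[1])),s["contact_force"],s["grasp_force"])
im=np.hstack([cv2.resize(grab_frame(n)[b[1]:b[3],b[0]:b[2],::-1],(400,500),interpolation=cv2.INTER_CUBIC) for n,b in(("side",(290,120,370,220)),("top",(310,200,390,300)))])
cv2.imwrite("pics/m4.png",im)
```

```text
15.975 [ 0.4063 -0.1343  0.0925] [-0.0001  0.9989 -0.0459 -0.0001] leaf yaw -5.266180333887795 [-0.6965 -0.3871 -1.0607] 63.66587162017822
```

View pics/m4.png

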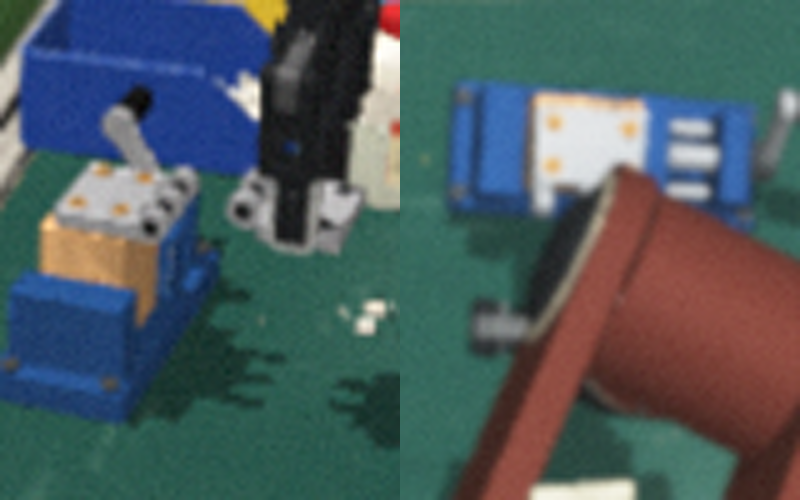

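Side crop: leaf is held level. The jamb's near hole is at (149,227), and the leaf's near knuckle hole is at (240,212). The top view is blocked by the arm.

```bash
cat > rel.py <<'E'
from h import *
np.set_printoptions(precision=4,suppress=True)
c=lambda a:np.array(a,float)/5+np.array([290,120])-.4
th=np.radians(-5.3); X=np.array([np.cos(th),np.sin(th),0]); Y=np.array([-np.sin(th),np.cos(th),0])
def show(jn,lf,tcp,zoff=.0036):
    j=onz("side",[c(jn)],.093)[0]; l=onz("side",[c(lf)],tcp[2]+zoff+.008)[0]
    ja=j-.0277*Y; la=l-.0165*Y; pred=np.array(tcp)+.0295*X
    print("jamb_axis",ja,"leaf_axis seen",la,"from tcp",pred); d=ja-la; print("remaining along vise x,y (mm)",1e3*d@X,1e3*d@Y)
E
python3 - <<'E'
from rel import *
show([149,227],[240,212],[.4063,-.1343,.0925])
# check z: leaf & plate corners pixel predicted for known pose
P=np.array([.4063,-.1343,.0925+.0036]); 
for f,z in((.0295*X+.0165*Y,.008),): print((proj("side",[P+f+[0,0,z]])[0]-[290,120]+.4)*5)
J=np.array([.477,-.1408,.093]); print((proj("side",[J+.0277*Y,J-.0277*Y])-[290,120]+.4)*5)
E
```

```text
jamb_axis [ 0.4756 -0.1397  0.093 ] leaf_axis seen [ 0.4345 -0.1339  0.1041] from tcp [ 0.4357 -0.137   0.0925]
remaining along vise x,y (mm) 41.449206947383054 -1.9215169034873971
[238.6503 208.8799]
[[146.5338 225.6082]
 [180.4796 178.4007]]
```

>>> {"name": "play_rows", "arguments": {
  "linear": [
    [0.007,-0.001,-0.006],
    [0.007,-0.001,-0.005],
    [0.0073,-0.001,0],
    [0,0,0],
    [0,0,0],
    [0,0,0]
  ],
  "turn": [0,0,0,0,0,0]
}}

```text
time: 16.82
tool_pos: [0.4273, -0.1381, 0.0817]
tool_rot: [0.0, 0.999, -0.047, 0.0]
contact_force: [-0.0, 0.1, -0.8]
gripper_width: 0.638
grasp_force: 63.7
```

Run:
```python
from h import *
s=state();q=s["tool_rot"];print(s["time"],s["tool_pos"],q,"leaf yaw",np.degrees(2*np.arctan2(q[2],q[1])),s["contact_force"])
a=np.mean([grab_frame("side").astype(float) for _ in range(6)],0)[130:190,295:365]
cv2.imwrite("pics/m5.png",cv2.resize(a[:,:,::-1].astype(np.uint8),None,fx=10,fy=10,interpolation=cv2.INTER_CUBIC))
```

```text
16.825 [ 0.42730833 -0.13808753  0.08167353] [ 8.64527255e-06  9.98902346e-01 -4.68412279e-02  4.67241180e-05] leaf yaw -5.369574123339534 [-0.02886953  0.05256108 -0.82176435]
```

View pics/m5.png

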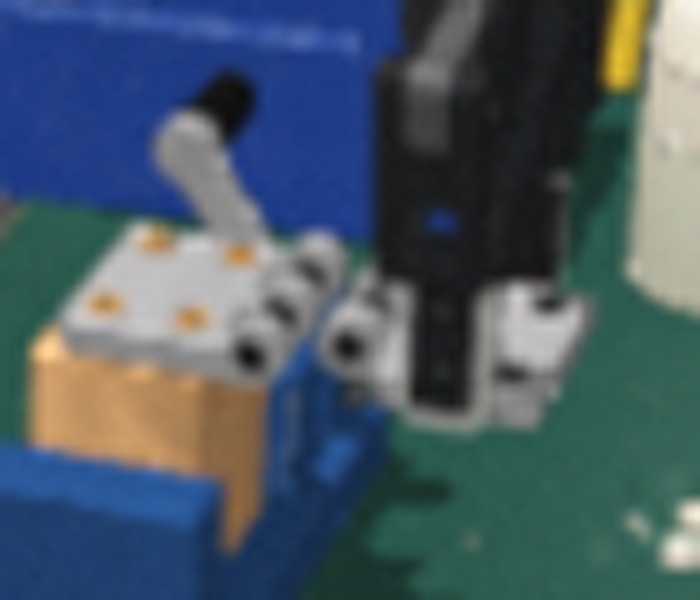

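Crop: jamb holes are at (248,352), (283,311) and (315,270), and the leaf's near hole is at (347,345). Leaf is level with the jamb knuckles.

Run:
```python
from rel import *
c=lambda a:np.array(a,float)/10+np.array([295,130])-.45
tcp=np.array([.4273,-.1381,.0817+.0036+.008]); lp=tcp+.0295*X
j=onz("side",[c([248,352]),c([283,311]),c([315,270])],.093); l=onz("side",[c([347,345])],.0933)[0]
ja=j-np.array([.0277,.0045,-.0187])[:,None]*Y; print(ja,ja.mean(0)); la=l-.0165*Y;print(la,lp)
d=ja-la;print(1e3*d@X,1e3*d@Y)
# in-image: expected px for leaf axis z error check
print((proj("side",[lp+.0165*Y])[0]-[295,130]+.45)*10,(proj("side",[lp+.0165*Y+[0,0,.002]])[0]-[295,130]+.45)*10)
```

```text
[[ 0.476  -0.1409  0.093 ]
 [ 0.4746 -0.1417  0.093 ]
 [ 0.4739 -0.1429  0.093 ]] [ 0.4748 -0.1418  0.093 ]
[ 0.4549 -0.1393  0.0933] [ 0.4567 -0.1408  0.0933]
[21.0843 19.8214 19.2059] [ 0.2875 -0.5454 -1.9013]
[341.0898 341.3012] [341.5151 333.8064]
```

>>> {"name": "play_rows", "arguments": {
  "linear": [
    [0.004,-0.0004,0],
    [0.004,-0.0004,0],
    [0.004,-0.0003,0],
    [0,0,0],
    [0,0,0]
  ],
  "turn": [0,0,0,0,0]
}}

```text
time: 17.75
tool_pos: [0.4393, -0.1391, 0.0815]
tool_rot: [-0.0, 0.999, -0.047, -0.0]
contact_force: [0.4, 0.5, -0.3]
gripper_width: 0.636
grasp_force: 63.7
```

>>> {"name": "play_rows", "arguments": {
  "linear": [
    [0.003,-0.0003,0],
    [0.003,-0.0003,0],
    [0,0,0],
    [0,0,0]
  ],
  "turn": [0,0,0,0]
}}

```text
time: 18.25
tool_pos: [0.4454, -0.1397, 0.0816]
tool_rot: [-0.0, 0.999, -0.047, -0.0]
contact_force: [0.1, -0.6, -1.7]
gripper_width: 0.636
grasp_force: 63.7
```

Interleaving with no contact. I'll feel for the stop.

>>> {"name": "play_rows", "arguments": {
  "linear": [
    [0.001,-0.0001,0],
    [0.001,-0.0001,0],
    [0,0,0],
    [0,0,0]
  ],
  "turn": [0,0,0,0]
}}

```text
time: 18.75
tool_pos: [0.4474, -0.14, 0.0816]
tool_rot: [-0.0, 0.999, -0.047, -0.0]
contact_force: [0.0, 0.3, -0.6]
gripper_width: 0.637
grasp_force: 63.7
```

>>> {"name": "play_rows", "arguments": {
  "linear": [
    [0.001,-0.0001,0],
    [0,0,0],
    [0,0,0]
  ],
  "turn": [0,0,0]
}}

```text
time: 19.12
tool_pos: [0.4484, -0.1401, 0.0816]
tool_rot: [-0.0, 0.999, -0.047, -0.0]
contact_force: [-0.1, 0.1, -0.3]
gripper_width: 0.634
grasp_force: 63.7
```

>>> {"name": "play_rows", "arguments": {
  "linear": [
    [0.001,-0.0001,0],
    [0,0,0],
    [0,0,0]
  ],
  "turn": [0,0,0]
}}

```text
time: 19.5
tool_pos: [0.4487, -0.1401, 0.0814]
tool_rot: [-0.0, 0.999, -0.047, -0.001]
contact_force: [-6.4, 0.6, 1.7]
gripper_width: 0.635
grasp_force: 64.0
```

Stop felt at x≈0.4486. I'll back off 1.5 mm, then check the side clearance both ways.

>>> {"name": "play_rows", "arguments": {
  "linear": [
    [-0.0023,0.0002,0],
    [0,0,0],
    [0,0,0],
    [0.0001,0.001,0],
    [0,0,0],
    [0,0,0]
  ],
  "turn": [0,0,0,0,0,0]
}}

```text
time: 20.25
tool_pos: [0.4472, -0.139, 0.0816]
tool_rot: [0.0, 0.999, -0.047, 0.0]
contact_force: [0.0, 0.5, -0.5]
gripper_width: 0.634
grasp_force: 63.7
```

>>> {"name": "play_rows", "arguments": {
  "linear": [
    [0,0.0005,0],
    [0,0,0],
    [0,0,0]
  ],
  "turn": [0,0,0]
}}

```text
time: 20.62
tool_pos: [0.4472, -0.1385, 0.0816]
tool_rot: [-0.0, 0.999, -0.047, -0.0]
contact_force: [0.3, 0.7, -1.3]
gripper_width: 0.637
grasp_force: 63.7
```

>>> {"name": "play_rows", "arguments": {
  "linear": [
    [-0.0001,-0.0015,0],
    [-0.0001,-0.001,0],
    [0,0,0],
    [0,0,0]
  ],
  "turn": [0,0,0,0]
}}

```text
time: 21.12
tool_pos: [0.447, -0.1407, 0.0816]
tool_rot: [-0.0, 0.999, -0.047, 0.0]
contact_force: [0.6, 2.1, -0.5]
gripper_width: 0.634
grasp_force: 63.8
```

>>> {"name": "play_rows", "arguments": {
  "linear": [
    [0,-0.0005,0],
    [0,0,0],
    [0,0,0]
  ],
  "turn": [0,0,0]
}}

```text
time: 21.5
tool_pos: [0.447, -0.1408, 0.0816]
tool_rot: [-0.001, 0.999, -0.047, -0.0]
contact_force: [1.2, 5.1, -0.1]
gripper_width: 0.632
grasp_force: 63.9
```

Touched on the −y side at −0.1407, so the 2 mm centre is y≈−0.1387.

>>> {"name": "play_rows", "arguments": {
  "linear": [
    [0.0002,0.0028,0],
    [0,0,0],
    [0,0,0],
    [0,0,0]
  ],
  "turn": [0,0,0,0]
}}

```text
time: 22.0
tool_pos: [0.4472, -0.1389, 0.0816]
tool_rot: [0.0, 0.999, -0.047, 0.0]
contact_force: [0.9, 0.1, -1.2]
gripper_width: 0.635
grasp_force: 63.7
```

Run:
```python
from h import *
s=state();print(s["time"],s["tool_pos"],s["contact_force"],s["grasp_force"])
a=np.mean([grab_frame("side").astype(float) for _ in range(8)],0)[130:190,295:365]
cv2.imwrite("pics/m6.png",cv2.resize(a[:,:,::-1].astype(np.uint8),None,fx=10,fy=10,interpolation=cv2.INTER_CUBIC))
```

```text
22.0 [ 0.44716917 -0.13887403  0.08162046] [ 0.85255997  0.12815886 -1.20208952] 63.72319221496582
```

View pics/m6.png

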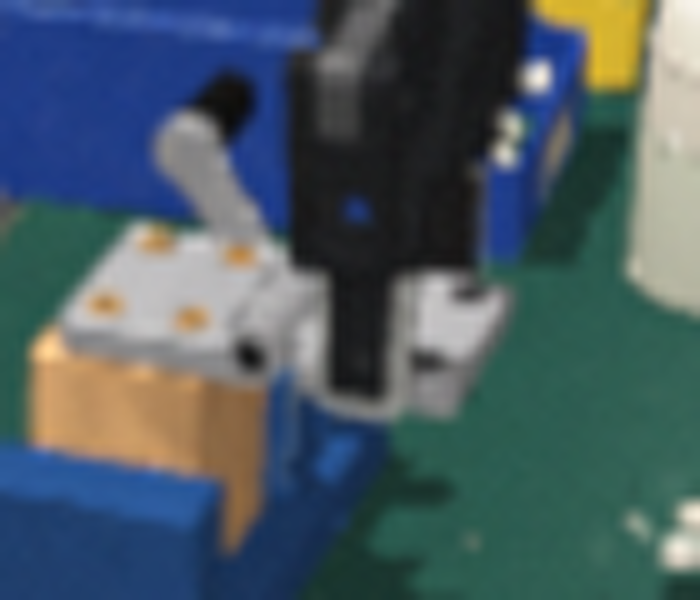

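The final view shows the knuckles interleaved at about (270,310), with the leaf level and in line, still gripped and nearly free of contact force. Handing in.

```bash
python3 -c "
from plant import *
print(job_done())"
```

```text
the job is handed in; nothing more can be done
None
```

I handed the job in at about 22 s: the vise is clamped on the block (crank stiff at about 17 N), and the gripper holds the loose leaf with its knuckles interleaved. The holes are lined up by feel in x and y; the height comes from the arm's readings and the last camera view.

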